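# Park the brass tensile bar on the angled block for a side grip

### The job

The tensile bars stand in the rack, where they are taken by their tops. Take the brass one and park it in the blue V trough of the angled block, red-banded end up, lying along the trough with its foot down on the yellow stop plate, so that it can next be picked up from the side. Leave the steel bar and the white bar standing in the rack.

Things in the scene. Friction and masses are not known exactly. Their poses are not given: they have to be found in the camera images.
- bar_brass: Brass round bar, 160 mm long, 0.3-0.6 kg: two ends 22 mm across and 55 mm long, a 14 mm waist between, a red band 5-13 mm below its top. Origin: centre of its far end (foot); z to the red end. Starts upright in one of the three pockets, 15 mm deep, 75 mm apart in a row, of a grey rack 25 mm high; foot 10 mm, top 170 mm above the table. Lifts straight out. Its x starts square to the row.
- cradle: Fixed blue 90 degree V trough, 114 mm long, rising at 55 degrees roughly towards the robot, yellow stop plate at its low end. Origin: where the bar's foot centre lies when home, 38 mm above the table; z up along the trough, x square out of its open side, y across. Home, the bar's z is along this z and its top 46 mm stand clear of the trough. V bottom at x = -16 mm, V edges at x = 3, y = +-18 mm.
- bar_steel: Grey steel bar, same shape and red band as the brass one, upright in another pocket of the rack; to be left there. Origin and axes as for the brass bar.
- bar_nylon: White nylon bar, same shape and red band as the brass one, upright in another pocket of the rack; to be left there. Origin and axes as for the brass bar.
Mind the look-alikes: they are no part of the job. What is shaped like the bar_steel but black, purple or turquoise is not meant.

How it is judged:
At the end, for the whole second after the job is handed in: The brass bar rests in the trough, at rest, red-banded end up, its foot within 15 mm of its fully home place on the stop plate and its axis within 10 degrees of the trough's; the steel and nylon bars stand upright (within 11 degrees) in the rack, within 20 mm of where they started (distance between bar_brass and cradle below 0.015 m and angle between the z axis of bar_brass and the z axis of cradle, either way round below 0.175 rad and contact force between bar_brass and cradle above 0.5 N and linear speed of bar_brass below 0.02 m/s and angle between each of bar_steel, bar_nylon's own z axis and vertical below 0.2 rad and distance of each of bar_steel, bar_nylon from where it was at the start of the episode below 0.02 m); the robot touches nothing.
It fails at once if the steel bar is lifted out or knocked over (angle between bar_steel's own z axis and vertical above 0.35 rad or distance of bar_steel from where it was at the start of the episode above 0.03 m).
It fails at once if the nylon bar is lifted out or knocked over (angle between bar_nylon's own z axis and vertical above 0.35 rad or distance of bar_nylon from where it was at the start of the episode above 0.03 m).
It also fails if it takes over 38 s, if anything falls off the work surface, if the arm or the gripper's body presses on something with over 40 N, if the wrist force passes 120 N, or if a joint passes its speed limit or range.

### The arm

A 6-joint arm with a two-finger parallel gripper is mounted at the origin on the work surface. World frame = base frame: x ahead of the robot, y to its left, z up, the work surface at z = 0. Lengths are in m, angles in rad, forces in N, time in s.
With the tool pointing down it reaches from about 0.35 to 0.725 m from the base axis. Payload 4.3 kg.
Tool frame: the origin (TCP) lies on the centre line of the jaws, within the pads' length; the fingertips stand r.nose_length ahead of it and the grasp point (between the pads) lies 8 mm behind it (r.nose_length is the distance from the TCP to the fingertips, in m); z points along the fingers, y is the line along which they close (so a half turn about z gives the same grasp; the last joint's range is limited). The gripper opens to 85 mm and grips with 20 to 120 N. Pads are 22 mm wide; open, the fingers measure 114 mm over their backs; the gripper's body (76 mm by 85 mm) begins 54 mm behind the grasp point. The pads swing forward as they close: fully open they stand 13 mm farther back than shut.
Start: joints at [1.087, 0.377, 0.081, 1.274, 0, 1.46], TCP at [0.21, 0.535, 0.242] pointing down, gripper open.
Joint ranges: [-2.72, 2.72], [-0.84, 1.66], [-1.02, 1.22], [-1.77, 2.12], [-1.37, 1.28], [-3.14, 3.14]. Speed limits (rad/s): [2.57, 2.57, 3.14, 3.14, 3.14, 3.14].

### API

Orientations are given as a unit quaternion [w, x, y, z].
In Python, from station import r, imaging gives the robot as it stands. The module is installed in compiled form; this text tells all that it offers.
- The arm moves only by the shell command python3 -m jog 'ROWS' [OPENING]. ROWS is JSON, a list of rows, each a list of 2 entries, a list of its own where there are three numbers: the shift along the tool's x, y, z in cm, then the turn about the tool's z in units of 5 degrees (1.0 is 5 degrees). In form: [[[tx, ty, tz], turn], ...]. A call has 1 to 12 rows; each row is the pose to reach, as a shift and turn from the pose commanded when the call began, along the tool's axes at that moment; what a row does not reach only later rows make up. A row lasts 1/10 s, in which the tool goes at most 50 mm and 8.59 degrees, less where a joint would pass 70% of its speed; a pose out of reach is approached as far as the arm can. A call with a gripper value outside its range is refused whole. OPENING is the finger opening in cm, from 0 to 8.54, set as the call begins (- or left out, the last holds). The fingers move at their own pace and stop on an object; the grip force is fixed at half the most. Time passes only in rows, so rows that repeat a pose let the fingers close. It gives the time, the measured TCP pose, the force, the opening and the grip force at its end, in the units of the state.
- r.read_state(): the state, without advancing time (a new reading comes with each control period).
- imaging.get_image(name): name is "scene" or "top"; returns the picture (420x560x3 uint8, red, green, blue); there is no depth.
- imaging.camera_params(name): a dict with "vertical_fov" (degrees; the focal length in pixels is half the picture's height over the tangent of half this angle, whatever the lens; pixels are square), "cx", "cy" (the principal point, pixels), "xyz" and "rotation" of the camera in the world. Camera axes: x right, y up, looking along -z (the intrinsics and any distortion apply to the point x, -y, -z); pixel columns grow to the right and rows downward; lengths in m; the calibration is good to about 2 mm. A picture is of the moment at which its call begins. camera_params takes no time and is no camera call.
- r.hand_in(): hands the job in; it is judged then, once.
The state is a dict: "t": time; "joints": joint angles; "qvel": joint speeds; "tau": joint torques, N m; "position": TCP position; "tool_rot": TCP orientation; "contact_force": force on the tool from outside, world axes, zero at the start; "ft_torque": the same for the moment, N m; "width": opening from 0.0 (shut) to 1.0 (fully open); "grip_force": force on a finger pad.
Only numpy, scipy, OpenCV 4.12 (cv2) and the standard library are available. Lean on these libraries where they do the work, as an engineer would, in place of code of your own. Each camera call takes 0.05 s, during which the arm holds its last target. There are 200 camera calls.

## Working session

There is one attempt and no reset: what is moved stays moved. The work goes in short steps, Python scripts to look and compute and a shell command to move; the robot and the scene stay as the last step left them, time stands still between calls to the robot, and variables do not carry over. Pictures are saved under pics/ and viewed, at most 10 in all, crops included, and the job is handed in when it is done.

```bash
mkdir -p pics; python3 - <<'E'
from station import r, imaging
import cv2
for n in ("scene","top"):
    im=imaging.get_image(n); cv2.imwrite(f"pics/{n}0.png",im[:,:,::-1])
    print(n,imaging.camera_params(n))
print(r.read_state(), r.nose_length)
E
```

```text
scene {'vertical_fov': 46.06970926008174, 'cx': 275.93027354232123, 'cy': 210.1369621048466, 'xyz': array([ 1.03501731, -0.29394578,  0.85128174]), 'rotation': array([0.83412577, 0.25608549, 0.14400542, 0.46681566])}
top {'vertical_fov': 54.78315227748458, 'cx': 279.5491567982309, 'cy': 205.45174522370323, 'xyz': array([ 0.40708133, -0.02195176,  0.96972793]), 'rotation': array([ 0.71189624,  0.07104419, -0.05592413, -0.69644021])}
{'t': 0.1, 'joints': array([ 1.08668297e+00,  3.77978654e-01,  7.97858928e-02,  1.27440357e+00,
       -2.82220792e-05,  1.46049406e+00]), 'qvel': array([-0.00206712, -0.00307989,  0.00149143,  0.00055616,  0.00051665,
       -0.00193092]), 'tau': array([ 4.82305240e-04, -4.64696145e+01,  2.70582354e+01,  1.19944711e-02,
       -1.39787594e-04,  1.54395600e-06]), 'position': array([0.20971226, 0.5347929 , 0.24147099]), 'tool_rot': array([-2.50074162e-04,  1.85819141e-01,  9.82583552e-01, -8.64674944e-04]), 'contact_force': array([-0.38830775,  0.88593994,  0.29376085]), 'ft_torque': array([-0.00188126,  0.0566148 , -0.02847704]), 'grip_force': 0.0, 'width': 0.9984591909534287} 0.011
```

View pics/scene0.png

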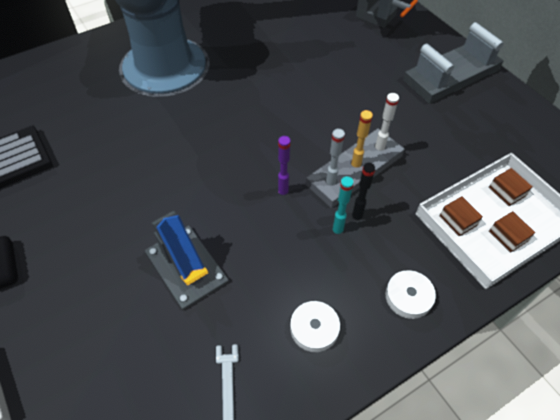

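View pics/top0.png

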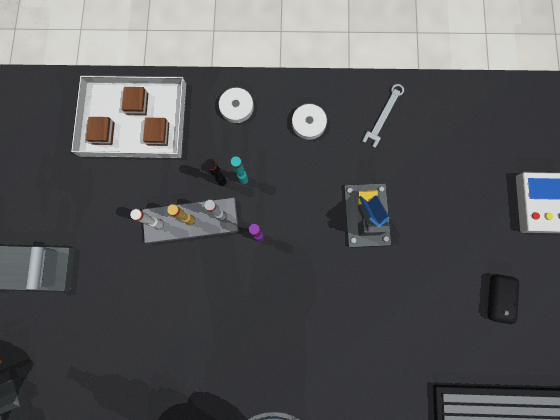

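The scene picture shows brass in the middle pocket, with its top at (366,117), steel's at (338,135) and nylon's at (391,99). The cradle runs from about (168,222) at its high end to (205,275) at the yellow stop. In the top picture the brass top is at (174,211) and the cradle is around (372,208). I'll enlarge both.

```bash
python3 - <<'E'
import cv2, numpy as np
s=cv2.imread("pics/scene0.png"); t=cv2.imread("pics/top0.png")
def c(im,x,y,w=100,h=75):
    p=cv2.resize(im[y:y+h,x:x+w],(400,300),interpolation=cv2.INTER_CUBIC)
    p=np.clip(p.astype(float)*1.4+15,0,255).astype('uint8')
    for k in range(0,w,10):
        cv2.line(p,(k*4,0),(k*4,6 if k%50 else 14),(255,255,255),1)
        if k%20==0: cv2.putText(p,str(x+k),(k*4,18),0,.35,(255,255,255))
    for k in range(0,h,10):
        cv2.line(p,(0,k*4),(6,k*4),(255,255,255),1)
        if k%20==0: cv2.putText(p,str(y+k),(8,k*4+4),0,.35,(255,255,255))
    return p
out=np.vstack([np.hstack([c(s,320,90),c(s,135,208,120,90)[:300]]),np.hstack([c(t,130,180),c(t,330,175)])])
cv2.imwrite("pics/crops.png",out)
E
```

```text
(no output)
```

View pics/crops.png

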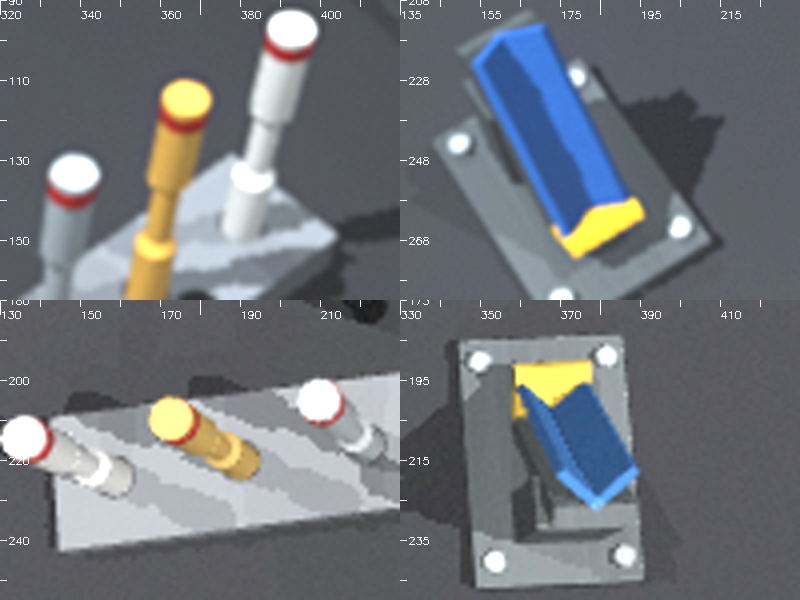

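```bash
cat > h.py <<'E'
import numpy as np
from station import r, imaging
from scipy.spatial.transform import Rotation as R
from scipy.optimize import least_squares
def rot(q): return R.from_quat([q[1],q[2],q[3],q[0]]).as_matrix()
C={}
for n in ("scene","top"):
    p=imaging.camera_params(n); C[n]=(210/np.tan(np.radians(p['vertical_fov']/2)),p['cx'],p['cy'],p['xyz'],rot(p['rotation']))
def proj(n,X):
    f,cx,cy,o,M=C[n]; c=(np.atleast_2d(X)-o)@M
    return np.c_[cx+f*c[:,0]/-c[:,2], cy-f*c[:,1]/-c[:,2]]
def atz(n,uv,z):
    f,cx,cy,o,M=C[n]; d=M@np.array([(uv[0]-cx)/f,-(uv[1]-cy)/f,-1]); return o+d*(z-o[2])/d[2]
def crot(yaw):
    c,s=np.cos(yaw),np.sin(yaw); a=np.radians(55)
    z=np.array([np.cos(a)*c,np.cos(a)*s,np.sin(a)]); x=np.array([-np.sin(a)*c,-np.sin(a)*s,np.cos(a)])
    return np.c_[x,np.cross(z,x),z]
E
python3 - <<'E'
from h import *
np.set_printoptions(precision=4,suppress=True)
for n,s,t in (("brass",(366.5,115.2),(173.5,209.5)),("steel",(338.5,133.5),(210,205.3)),("nylon",(393,97.8),(136.3,214.5))):
    print(n,atz("scene",s,.17),atz("top",t,.17))
k=.001*np.array([[3,1,114],[-16,0,114],[3,-1,114],[3,1,0],[3,-1,0]]); k[:,1]*=18
S=np.array([[156.9,227.5],[165.9,217.9],[178.8,215.5],[180.6,276.4],[204,267.1]])
T=np.array([[389.3,217.5],[379.5,226],[369.8,217.6],[376.3,195.8],[359.5,196.5]])
def res(p,full=0):
    W=np.array([p[0],p[1],.038])+k@crot(p[2]).T
    return np.r_[proj("scene",W)-S, proj("top",W)-T]
for sg in (1,):
  for y0 in (2.6,3.1,3.6):
    f=least_squares(lambda p:res(p).ravel(),[.5,-.2,y0],loss='soft_l1',f_scale=2); print(f.x,f.cost); 
print(res(f.x))
k[:,1]*=-1
f=least_squares(lambda p:res(p).ravel(),[.5,-.2,3.1],loss='soft_l1',f_scale=2); print(f.x,f.cost); print(res(f.x))
E
```

```text
brass [0.5437 0.21   0.17  ] [0.5397 0.2102 0.17  ]
steel [0.5542 0.1367 0.17  ] [0.5498 0.137  0.17  ]
nylon [0.5329 0.2836 0.17  ] [0.528  0.2847 0.17  ]
[ 0.5994 -0.2279  2.9189] 336.44604579657545
[ 0.5994 -0.2279  2.9191] 336.44604551835323
[ 0.5994 -0.2279  2.9191] 336.44604580956656
[[ 19.1423  -9.5819]
 [ -0.7144  -0.8236]
 [-23.2612   8.0404]
 [ 11.73    -2.0607]
 [-31.0829  13.0028]
 [-16.6006  -2.1522]
 [ -0.9498  -0.6865]
 [ 19.9744   1.8766]
 [ -6.1355  -1.1209]
 [ 25.8714   1.8086]]
[ 0.6009 -0.207   3.1965] 16.163154299948648
[[ 1.4948 -2.6513]
 [-1.174  -0.7437]
 [-1.8868 -0.5563]
 [ 4.4554  0.9803]
 [-1.7197  0.2248]
 [-1.0917 -0.4608]
 [-0.5817 -0.5511]
 [ 1.0339  0.0241]
 [-0.1003 -0.426 ]
 [ 1.2346 -0.5941]]
```

```bash
cat >> h.py <<'E'
def go(P):
    s=r.read_state(); M=rot(s['tool_rot']); y=M[:,1]
    print("cm in tool axes",np.round(100*M.T@(np.array(P)-s['position']),2),"pinch deg",np.degrees(np.arctan2(y[1],y[0])),"pos",s['position'])
E
python3 - <<'E'
from h import *
go([.5415,.210,.242])
E
```

```text
cm in tool axes [-4.275e+01 -1.812e+01 -3.000e-02] pinch deg 68.58221222649773 pos [0.20971226 0.5347929  0.24147099]
```

```bash
python3 -m jog '[[[-12,-5,0],-1.5],[[-24,-10,0],-3],[[-36,-15,0],-4.9],[[-42.8,-18.1,0],-4.9],[[-42.8,-18.1,0],-4.9],[[-42.8,-18.1,0],-4.9],[[-42.8,-18.1,0],-4.9],[[-42.8,-18.1,0],-4.9],[[-42.8,-18.1,0],-4.9],[[-42.8,-18.1,0],-4.9],[[-42.8,-18.1,0],-4.9],[[-42.8,-18.1,0],-4.9]]' 5; python3 - <<'E'
from h import *
import cv2
go([.5415,.210,.242])
a=imaging.get_image("scene")[40:220,250:490]; b=imaging.get_image("top")[150:270,100:260]
cv2.imwrite("pics/over.png",np.hstack([cv2.resize(a,(400,300),interpolation=2),cv2.resize(b,(400,300),interpolation=2)])[:,:,::-1])
p=r.read_state()['position']; print(proj("scene",p),proj("top",p))
E
```

```text
t: 1.3
position: [0.5417, 0.2107, 0.2418]
tool_rot: [-0.001, -0.027, 1.0, 0.0]
contact_force: [-0.1, 0.1, -0.2]
width: 0.583
grip_force: 0.0
cm in tool axes [ 0.02 -0.07 -0.02] pinch deg 93.06327523026636 pos [0.54169459 0.21073945 0.24183403]
[[372.3964581   85.09355679]] [[161.91734571 202.0596208 ]]
```

View pics/over.png

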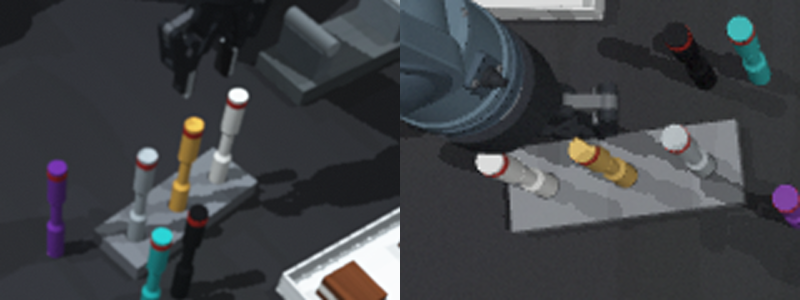

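The gripper hangs centred over the brass bar, fingers at (362,95) and (383,83) in the scene against the top at (366,115). I'll go down to 147 mm, which puts the pads about 145 mm above the foot.

```bash
python3 -m jog '[[[0,-0.07,3],0],[[0,-0.07,6],0],[[0,-0.07,8],0],[[0,-0.07,9.5],0],[[0,-0.07,9.5],0],[[0,-0.07,9.5],0],[[0,-0.07,9.5],0]]' && python3 -m jog '[[[0,0,0],0],[[0,0,0],0],[[0,0,0],0],[[0,0,0],0],[[0,0,0],0],[[0,0,0],0],[[0,0,0],0],[[0,0,0],0],[[0,0,0],0]]' 1
```

```text
t: 2.1
position: [0.5428, 0.2107, 0.1487]
tool_rot: [0.001, -0.027, 1.0, 0.0]
contact_force: [0.3, 0.2, 0.0]
width: 0.585
grip_force: 0.0
t: 3.0
position: [0.5432, 0.2106, 0.1485]
tool_rot: [0.001, -0.027, 1.0, 0.001]
contact_force: [-0.7, 2.0, 5.6]
width: 0.243
grip_force: 58.7
```

```bash
python3 -m jog '[[[0,0,-1.5],0],[[0,0,-4],0],[[0,0,-8],0],[[0,0,-12],0],[[0,0,-16],0],[[0,0,-18.5],0],[[0,0,-18.5],0],[[0,0,-18.5],0],[[0,0,-18.5],0]]'; python3 - <<'E'
from h import *
import cv2
cv2.imwrite("pics/lift.png",imaging.get_image("scene")[:,:,::-1])
Z=crot(3.1965); F=np.array([.600,-.207,.038])
s=r.read_state(); print(s['contact_force'],s['width'])
go([.6,-.207,.333])
# arc targets: grasp point L along the bar, TCP 8 mm below it; foot lifted d up the trough
h=np.array([np.cos(3.1965),np.sin(3.1965),0])
for th,d in ((0,.012),(10,.01),(20,.008),(30,.004),(35,.002)):
    a=np.radians(th); L=.1435
    P=F+d*Z[:,2]+L*(np.sin(a)*h+np.cos(a)*np.array([0,0,1]))-[0,0,.008]
    print(th,np.round(P,4), end=' '); go(P)
E
```

```text
t: 3.9
position: [0.5412, 0.2094, 0.3292]
tool_rot: [-0.003, -0.027, 1.0, -0.001]
contact_force: [-0.1, 0.3, -4.7]
width: 0.238
grip_force: 59.6
[-1.14544933 -0.41374772 -6.1679539 ] 0.23934723182577813
cm in tool axes [ -3.64 -41.9   -0.34] pinch deg 93.07820216531111 pos [0.54116507 0.20939709 0.32928817]
0 [ 0.5931 -0.2074  0.1833] cm in tool axes [ -3.03 -41.88  14.63] pinch deg 93.07820216531111 pos [0.54116507 0.20939709 0.32928817]
10 [ 0.5694 -0.2087  0.1795] cm in tool axes [ -0.65 -41.88  15.03] pinch deg 93.07820216531111 pos [0.54116507 0.20939709 0.32928817]
20 [ 0.5464 -0.2099  0.1714] cm in tool axes [  1.64 -41.88  15.85] pinch deg 93.07820216531111 pos [0.54116507 0.20939709 0.32928817]
30 [ 0.5261 -0.2111  0.1576] cm in tool axes [  3.67 -41.88  17.25] pinch deg 93.07820216531111 pos [0.54116507 0.20939709 0.32928817]
35 [ 0.5167 -0.2116  0.1492] cm in tool axes [  4.61 -41.88  18.09] pinch deg 93.07820216531111 pos [0.54116507 0.20939709 0.32928817]
```

View pics/lift.png

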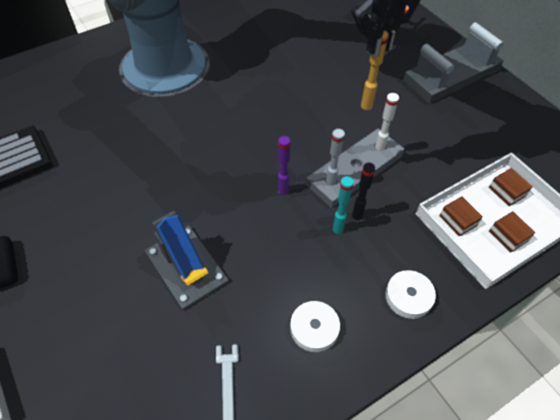

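The brass bar is out and hanging straight, with its foot at about (368,105), well clear of the two bars left standing. Next I'll carry it over the trough.

```bash
python3 -m jog '[[[-0.2,-3,0],0],[[-0.5,-7,0],0],[[-0.8,-11,0],0],[[-1.1,-15,0],0],[[-1.4,-19,0],0],[[-1.6,-23,0],0],[[-1.9,-27,0],0],[[-2.2,-31,0],0],[[-2.5,-35,0],0],[[-2.8,-39,0],0],[[-3,-41.9,0],0],[[-3,-41.9,0],0]]'; python3 -m jog '[[[0,0,4],0],[[0,0,8],0],[[0,0,10],0],[[0,0,10],0],[[0,0,10],0],[[0,0,10],0]]'
python3 - <<'E'
from h import *
import cv2
a=imaging.get_image("scene")[150:300,110:310]; b=imaging.get_image("top")[150:300,290:490]
cv2.imwrite("pics/near.png",np.hstack([cv2.resize(a,(400,300),interpolation=2),cv2.resize(b,(400,300),interpolation=2)])[:,:,::-1])
go([.594,-.2075,.1865]); p=r.read_state()['position']; f=p+[0,0,-.1385]
print("foot",f,proj("scene",f),proj("top",f))
E
```

```text
t: 5.15
position: [0.5941, -0.2112, 0.329]
tool_rot: [-0.002, -0.024, 1.0, -0.0]
contact_force: [-0.2, 0.1, -5.2]
width: 0.236
grip_force: 59.9
t: 5.75
position: [0.5957, -0.207, 0.234]
tool_rot: [0.001, -0.027, 1.0, -0.001]
contact_force: [0.7, 0.5, -4.7]
width: 0.244
grip_force: 59.8
cm in tool axes [ 0.22 -0.    4.78] pinch deg 93.09425902448996 pos [ 0.59600381 -0.20730169  0.23430256]
foot [ 0.59600381 -0.20730169  0.09580256] [[187.15479829 254.4847593 ]] [[373.74198255 193.7462554 ]]
```

View pics/near.png

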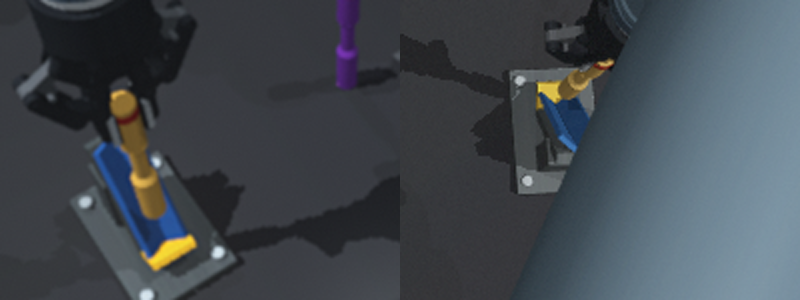

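The scene shows the bar upright over the low end of the trough, foot at (186,257) where (187,254) was predicted, and in line with the V. I'll lower it until the foot is about 12 mm up from home.

```bash
python3 -m jog '[[[0.2,0,2],0],[[0.2,0,3.5],0],[[0.2,0,4.2],0],[[0.2,0,4.5],0],[[0.2,0,4.8],0],[[0.2,0,4.8],0],[[0.2,0,4.8],0],[[0.2,0,4.8],0]]'; python3 -m jog '[[[0.6,0,0.1],0],[[1.2,0,0.2],0],[[1.8,0,0.3],0],[[2.4,0,0.4],0],[[2.4,0,0.4],0],[[2.4,0,0.4],0]]'
```

```text
t: 6.65
position: [0.5942, -0.2075, 0.1855]
tool_rot: [0.002, -0.027, 1.0, -0.001]
contact_force: [4.4, -0.5, -2.0]
width: 0.238
grip_force: 60.4
t: 7.25
position: [0.5678, -0.2082, 0.1798]
tool_rot: [-0.001, -0.027, 1.0, 0.0]
contact_force: [1.5, 0.4, -1.1]
width: 0.235
grip_force: 60.2
```

The bar pivots in the pads at low force, so I'll continue along the arc.

```bash
python3 -m jog '[[[0.8,0,0.25],0],[[1.6,0,0.55],0],[[2.4,0,0.85],0],[[3.1,0,1.25],0],[[3.8,0,1.7],0],[[4.5,0,2.15],0],[[4.5,0,2.15],0],[[4.5,0,2.15],0]]'; python3 -m jog '[[[0.5,0,0.4],0],[[0.9,0,0.8],0],[[0.9,0,0.8],0],[[0.9,0,0.8],0]]'
python3 - <<'E'
from h import *
import cv2
a=imaging.get_image("scene")[150:300,110:310]
cv2.imwrite("pics/tilt.png",cv2.resize(a,(600,450),interpolation=2)[:,:,::-1])
E
```

```text
t: 8.05
position: [0.5231, -0.2107, 0.1581]
tool_rot: [-0.001, -0.027, 1.0, 0.0]
contact_force: [1.2, -0.5, -2.7]
width: 0.236
grip_force: 59.5
t: 8.45
position: [0.5165, -0.2119, 0.1513]
tool_rot: [0.002, -0.027, 1.0, -0.001]
contact_force: [5.8, -1.0, -0.3]
width: 0.236
grip_force: 59.2
```

View pics/tilt.png

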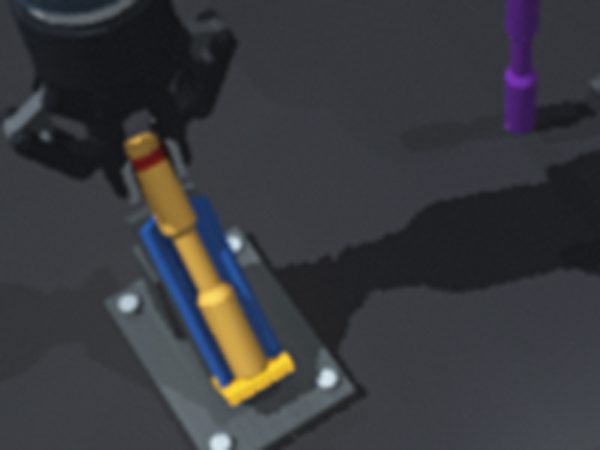

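The bar lies in the trough with its foot at the stop plate (foot near (245,375) in the crop) and red band up. Next I'll open and let it settle, then withdraw straight up.

```bash
python3 -m jog '[[[0,0,0],0],[[0,0,0],0],[[0,0,0],0],[[0,0,0],0],[[0,0,0],0],[[0,0,0],0]]' 5.5; python3 -m jog '[[[0,0,-2],0],[[0,0,-5],0],[[0,0,-9],0],[[0,0,-13],0],[[2,8,-15],0],[[2,12,-15],0],[[2,16,-15],0],[[2,16,-15],0],[[2,16,-15],0],[[2,16,-15],0]]'
python3 - <<'E'
from h import *
import cv2
im=imaging.get_image("scene"); t=imaging.get_image("top")
a=im[180:300,120:280]; b=im[60:180,260:420]; c=t[160:280,300:460]; d=t[160:280,110:270]
q=lambda x:cv2.resize(x,(400,300),interpolation=2)
cv2.imwrite("pics/end.png",np.vstack([np.hstack([q(a),q(b)]),np.hstack([q(c),q(d)])])[:,:,::-1])
Z=crot(3.1965)[:,2]; F=np.array([.6,-.207,.038])
print("home top:",proj("scene",F+.16*Z),proj("top",F+.16*Z))
E
```

```text
t: 9.1
position: [0.5148, -0.2112, 0.1507]
tool_rot: [-0.0, -0.027, 1.0, 0.0]
contact_force: [0.1, 0.4, 0.4]
width: 0.642
grip_force: 0.0
t: 10.1
position: [0.4866, -0.0532, 0.3007]
tool_rot: [0.0, -0.027, 1.0, -0.0]
contact_force: [-0.3, -0.1, 0.7]
width: 0.643
grip_force: 0.0
home top: [[155.71793557 196.28352394]] [[384.69392391 229.4788524 ]]
```

View pics/end.png

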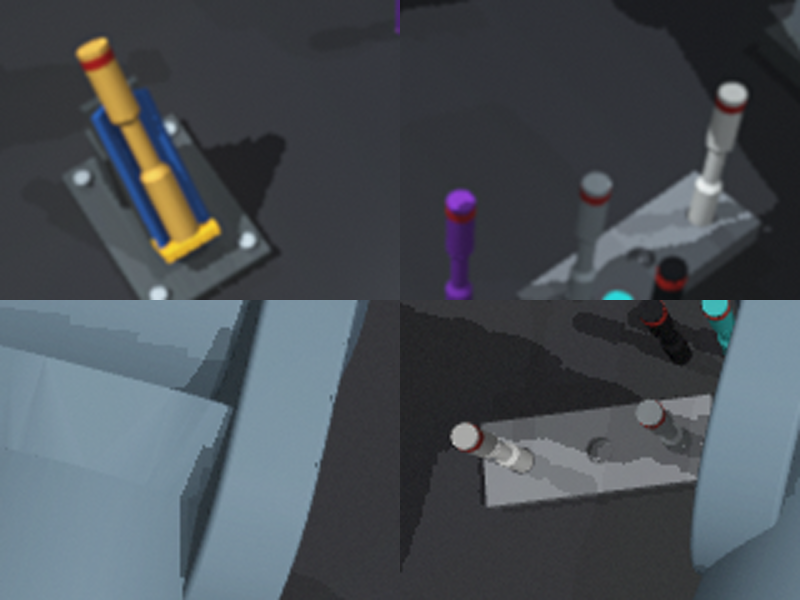

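The bar rests in the V with its foot on the yellow plate. Its top is at (157,199) where (156,196) was predicted for home. Steel and nylon stand unmoved, and the gripper is clear.

```bash
python3 -c "
from station import r
print(r.hand_in())"
```

```text
the job is handed in; nothing more can be done
None
```

I parked the brass bar in the blue trough, red-banded end up with its foot on the yellow stop plate, left the steel and nylon bars standing in the rack, and handed the job in about 10 s into the 38 s limit; hand-in gave no verdict.

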